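# Lock the filter collar and switch the dust extractor on

### The job

Get the small bench dust extractor ready: turn its black lock collar clockwise until the white pointer line on the lug stands on the green locked mark, not short of it and not past it. Then push the red guard hood back, flip the toggle beneath it away from the robot to on, and let the guard drop shut again. Leave the collar locked, and the tape roll and the tape measure beside the machine where they are.

Things in the scene. Friction and masses are not known exactly. Their poses are not given: they have to be found in the camera images.
- extractor: Fixed grey dust extractor, casing 220 (x) x 310 (y) x 80 mm; its flat top, the deck, is 80 mm above the table. Origin on the table under the casing's middle; x to its back (away from the robot at yaw 0), y to its left. Offsets below are in this frame. On the left a white filter pot (100 mm across, dome to 60 mm above the deck) with the collar, on the right the guarded switch.
- collar_axis (a point): Point on the collar's vertical axis, 30 mm above the deck (mid-height of its lugs); offset (5, 55, 110) mm. The collar is a black ring round the white pot, 61 mm outer radius, 17 to 39 mm above the deck, with two opposite lugs.
- collar (a joint): Turn of the collar in rad, growing clockwise from above. 0: pointer lug at the red open mark, 215 degrees counter-clockwise from the extractor's x (front right). 1.30: middle of the green locked mark (140.5 degrees, front left; green spans 1.20 to 1.40). Stops at -0.05 and 1.75, so it can pass the mark. Held by friction: about 3 N at the lug turns it; no coasting.
- lug (a point): Middle of the pointer lug (white line on it): 80 mm from the collar axis, 30 mm above the deck. The lug reaches from 61 to 92 mm from the axis, is 14 mm wide and stands 16 to 42 mm above the deck; both sides are free to push, or to pinch from above. The opposite lug is alike, without a line.
- lock_mark (a point): Middle of the green locked mark, an arc 14 mm (radial) by 20 mm on the deck, 100 mm from the collar axis, just beyond the lug's tip.
- guard (a joint): Red guard hood over the switch, 34 mm deep, 76 wide, cheeks 70 apart inside, top 72 mm above the deck. Swings up and back about an axis along the extractor's y at offset (-15, -98, 90) mm. 0 = shut, 1.3 rad = stop. A light spring shuts it when let go (under 3 N at its edge opens it), so hold it open while flipping the toggle. Below its short front wall it is open.
- guard_edge (a point): Front face of the front wall's rounded lower edge, mid-width: when shut 28 mm before the guard's axis, 53 mm above the deck (lowest line 50). A closed gripper pointing down, tips 22 mm above the deck, centred across the guard, moved along the extractor's +x pushes this edge back, so the guard swings up, and in the same stroke the tips meet the toggle.
- toggle (a joint): Steel bat toggle under the guard, 9 mm thick, 38 long, pivot along y at offset (-11, -98, 88) mm. 0 = off, leaning 0.45 rad to the front; grows to the back; on above 0.75; stop at 1.05. Stays where left; about 2 N flips it. Pushed 22 mm above the deck, it is on when the finger's front face is 5 mm behind the guard's axis, at its stop 10 mm behind.
- toggle_tip (a point): Centre of the toggle's round tip, 34 mm from its pivot.
- tape_yellow: Bystander: loose yellow and red tape roll, 73 mm across, 37 mm high, to the left of the machine, towards its back, to be left where it stands; origin at the middle of its underside.
- tape_measure: Bystander: loose yellow tape measure, 39 x 80 x 62 mm, to the right of the machine, towards its back, to be left where it stands; origin at the middle of its underside.

How it is judged:
On the way, in this order (a step that is already met when the one before it is completed fails the run):
1. the collar stands on its locked mark, with the toggle still off (value of joint collar between 1.18 and 1.42 rad and value of joint toggle below 0.3 rad), for 0.3 s.
2. the guard is lifted (value of joint guard above 0.4 rad), for 0.05 s.
3. the toggle is flipped on under the lifted guard (value of joint toggle above 0.75 rad and value of joint guard above 0.3 rad), for 0.05 s.
At the end, for the whole second after the job is handed in: The collar's pointer is on the locked mark (joint 1.30 within 0.12 rad), the toggle is on (over 0.75 rad) and the guard has dropped shut (under 0.08 rad) (value of joint collar between 1.18 and 1.42 rad and value of joint toggle above 0.75 rad and value of joint guard below 0.08 rad); the robot touches nothing.
It fails at once if the tape yellow is moved more than 30 mm (distance of tape_yellow from where it was at the start of the episode above 0.03 m).
It fails at once if the tape measure is moved more than 30 mm (distance of tape_measure from where it was at the start of the episode above 0.03 m).
It also fails if it takes over 51 s, if anything falls off the work surface, if the arm or the gripper's body presses on something with over 40 N, if the wrist force passes 120 N, or if a joint passes its speed limit or range.

### The arm

A 6-joint arm with a two-finger parallel gripper is mounted at the origin on a cart in front of the work surface, level with it; the furniture and walls round the work are solid. World frame = base frame: x ahead of the robot, y to its left, z up, the work surface at z = 0. Lengths are in m, angles in rad, forces in N, time in s.
With the tool pointing down it reaches from about 0.25 to 0.775 m from the base axis. Payload 4 kg.
Tool frame: the origin (TCP) lies midway between the tips of the shut fingers; the grasp point (between the pads) lies 19 mm behind it; z points along the fingers, x is the direction in which the jaws open and shut, and the axes are right-handed (so a half turn about z gives the same grasp; the last joint's range is limited). The gripper opens to 94 mm and grips with 3 to 60 N. Pads are 16 mm wide; open, the fingers measure 119 mm over their backs; the gripper's body (75 mm by 177 mm) begins 78 mm behind the grasp point.
Start: joints at [-1.297, 0.087, 1.371, -0, 1.684, -0.103], TCP at [0.202, -0.511, 0.206] pointing down, gripper open.
Joint ranges: [-3.1, 3.1], [-0.76, 2.03], [0.27, 2.55], [-1.08, 4.22], [0.17, 2.65], [-2.57, 2.57]. Speed limits (rad/s): [2.79, 2.79, 3.14, 3.14, 3.14, 3.14].

### API

Orientations are given as [roll, pitch, yaw] about the fixed x, y, z axes, in that order (R = Rz(yaw) Ry(pitch) Rx(roll)).
In Python, from bench import robot, eyes, close_job gives the robot as it stands.
- The arm moves only by the shell command python3 -m jog 'ROWS'. ROWS is JSON, a list of rows, each a list of 3 entries, a list of its own where there are three numbers: the turn, a rotation vector about the tool's x, y, z in degrees, then the shift along the tool's x, y, z in mm, then the closure, from -1 (fully open) to 1 (shut). In form: [[[wx, wy, wz], [x, y, z], claw], ...]. A call has 1 to 5 rows; each row is the pose to reach, as a shift and turn from the pose commanded when the call began, along the tool's axes at that moment; what a row does not reach only later rows make up. A row lasts 1/10 s, in which the tool goes at most 50 mm and 8.59 degrees, less where a joint would pass 70% of its speed; a pose out of reach is approached as far as the arm can. A call with a gripper value outside its range is refused whole. The fingers move at their own pace and stop on an object; the grip force is fixed at half the most. Time passes only in rows, so rows that repeat a pose let the fingers close. It gives the time, the measured TCP pose, the force and the opening at its end, in the units of the state.
- robot.get_obs(): the state, without advancing time (a new reading comes with each control period).
- eyes.snapshot(name): name is "scene" or "top"; returns (picture, depth): 480x640x3 uint8, red, green, blue; 480x640 float32, m along the optical axis (not along the pixel's ray), 0 where there is no reading.
- eyes.camera_params(name): a dict with "mtx" (3x3 intrinsics, pixels), "world_to_cam" (4x4, takes a point from world to camera coordinates). Camera axes: x right, y up, looking along -z (the intrinsics and any distortion apply to the point x, -y, -z); pixel columns grow to the right and rows downward; lengths in m; the calibration is good to about 2 mm. A picture is of the moment at which its call begins. camera_params takes no time and is no camera call.
- close_job(): hands the job in, once; it reports no verdict.
The state is a dict: "time": time; "joint_positions": joint angles; "qvel": joint speeds; "joint_torque": joint torques, N m; "tool_pos": TCP position; "ee_rot": TCP orientation; "wrist_force": force on the tool from outside, world axes, zero at the start; "wrist_torque": the same for the moment, N m; "width": finger opening in m.
Only numpy, scipy, OpenCV 4.12 (cv2) and the standard library are available. Lean on these libraries where they do the work, as an engineer would, in place of code of your own. Each camera call takes 0.05 s, during which the arm holds its last target. There are 200 camera calls.

## Working session

There is one attempt and no reset: what is moved stays moved. The work goes in short steps, Python scripts to look and compute and a shell command to move; the robot and the scene stay as the last step left them, time stands still between calls to the robot, and variables do not carry over. Pictures are saved under pics/ and viewed, about 8 in all and at most 12, crops included, and the job is handed in when it is done.

```bash
mkdir -p pics
cat > h.py <<'E'
import numpy as np, cv2
from bench import robot, eyes
def snap(n,f):
    p,d=eyes.snapshot(n); cv2.imwrite(f'pics/{f}.png',p[:,:,::-1]); np.save(f'pics/{f}.npy',d); return p,d
def world(n,d,u,v):
    c=eyes.camera_params(n);K=np.array(c['mtx']);T=np.array(c['world_to_cam'])
    z=d[int(v),int(u)] if np.ndim(d) else d
    pc=np.array([(u-K[0,2])/K[0,0]*z,-(v-K[1,2])/K[1,1]*z,-z,1]); return (np.linalg.inv(T)@pc)[:3]
def onplane(n,u,v,h):
    a=world(n,1.,u,v);b=world(n,2.,u,v);return a+(b-a)*(h-a[2])/(b[2]-a[2])
def pix(n,P):
    c=eyes.camera_params(n);K=np.array(c['mtx']);T=np.array(c['world_to_cam'])
    p=T@np.r_[P,1];p=p[:3]/-p[2];return K[0,0]*p[0]+K[0,2],-K[1,1]*p[1]+K[1,2]
E
python3 - <<'E'
from h import *
for n in('top','scene'):
    snap(n,n+'0'); print(eyes.camera_params(n))
print(robot.get_obs())
E
```

```text
{'mtx': array([[475.33909926,   0.        , 321.39912376],
       [  0.        , 475.33909926, 245.40194685],
       [  0.        ,   0.        ,   1.        ]]), 'world_to_cam': array([[ 0.01639736, -0.99940249, -0.03042687, -0.02436768],
       [ 0.985956  ,  0.0111035 ,  0.16663579, -0.61505687],
       [-0.16619838, -0.03273194,  0.98554894, -0.95168661],
       [ 0.        ,  0.        ,  0.        ,  1.        ]])}
{'mtx': array([[560.12177535,   0.        , 311.87382751],
       [  0.        , 560.12177535, 230.90196516],
       [  0.        ,   0.        ,   1.        ]]), 'world_to_cam': array([[-0.88773205, -0.45984706, -0.02173664,  0.53067072],
       [ 0.22185968, -0.46871567,  0.85503444, -0.24287524],
       [-0.40337338,  0.754219  ,  0.51811545, -0.89052366],
       [ 0.        ,  0.        ,  0.        ,  1.        ]])}
{'time': 0.1, 'joint_positions': array([-1.29710024e+00,  8.78914793e-02,  1.37208515e+00, -2.36995222e-06,
        1.68358576e+00, -1.03078268e-01]), 'qvel': array([ 0.00098706, -0.00054982, -0.00231507,  0.00064305, -0.00162433,
       -0.00038441]), 'joint_torque': array([ 1.62480083e-03, -3.41254592e+01, -3.03300762e+01,  7.19699543e-02,
        3.04596894e-02, -9.47934109e-05]), 'tool_pos': array([ 0.20223197, -0.51094934,  0.20442465]), 'ee_rot': array([-3.14139232e+00,  1.95952413e-03, -1.19402205e+00]), 'wrist_force': array([-0.19399554, -0.48098866,  0.27661035]), 'wrist_torque': array([-0.04388781, -0.07049324,  0.00373723]), 'width': 0.09382469763392157}
```

View pics/top0.png

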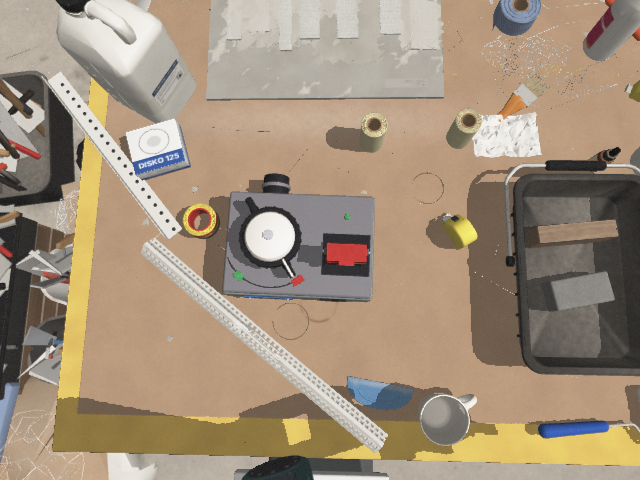

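View pics/scene0.png

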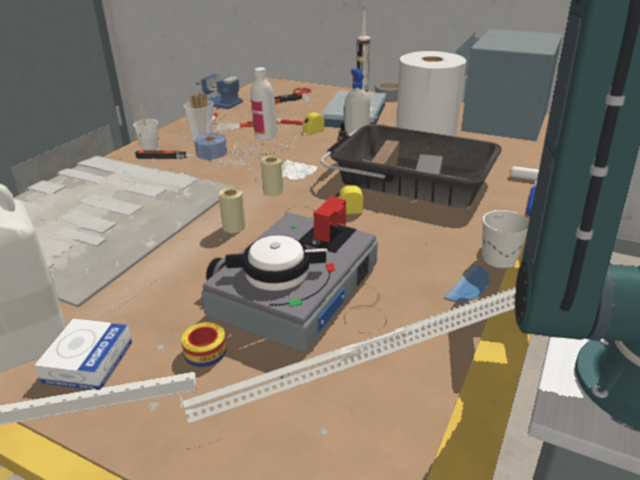

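The extractor spans about (223..374, 192..300) in the top view. The pot is at (270,236), the pointer lug near (290,270), the green mark at (238,276) and the guard at (346,253). Next I'll enlarge this area and fit the pose.

Run:
```python
from h import *
p=cv2.imread('pics/top0.png');c=p[175:315,205:390];cv2.imwrite('pics/c1.png',cv2.resize(c,None,fx=4.3,fy=4.2,interpolation=cv2.INTER_CUBIC))
d=np.load('pics/top0.npy')
v,u=np.mgrid[0:480,0:640]
K=np.array(eyes.camera_params('top')['mtx']);T=np.linalg.inv(eyes.camera_params('top')['world_to_cam'])
W=np.stack([(u-K[0,2])/K[0,0]*d,-(v-K[1,2])/K[1,1]*d,-d,np.ones_like(d)],-1)@T.T
reg=(u>205)&(u<390)&(v>175)&(v<315)&(d>0)
m=reg&(abs(W[...,2]-.08)<.006)
print(m.sum(),np.median(W[m][:,2]))
r=cv2.minAreaRect((W[m][:,:2]*1000).astype(np.float32));print(r)
print(cv2.boxPoints(r))
m=reg&(W[...,2]>.125)&(u<310);print('pot',cv2.minEnclosingCircle((W[m][:,:2]*1000).astype(np.float32)),W[m][:,2].max())
m=reg&(W[...,2]>.135)&(u>310);print('guard',cv2.minAreaRect((W[m][:,:2]*1000).astype(np.float32)),W[m][:,2].max())
```

```text
10440 0.08026130756299804
((614.9918212890625, 30.688804626464844), (301.95111083984375, 212.2381134033203), 88.18523406982422)
[[ 504.14484 -116.8504 ]
 [ 716.27655 -123.57164]
 [ 725.8388   178.22801]
 [ 513.7071   184.94925]]
pot ((621.4586181640625, 83.61483001708984), 87.34796142578125) 0.1445953022462948
guard ((581.971923828125, -66.13501739501953), (75.49911499023438, 42.28434371948242), 88.2203369140625) 0.15698499018120549
```

View pics/c1.png

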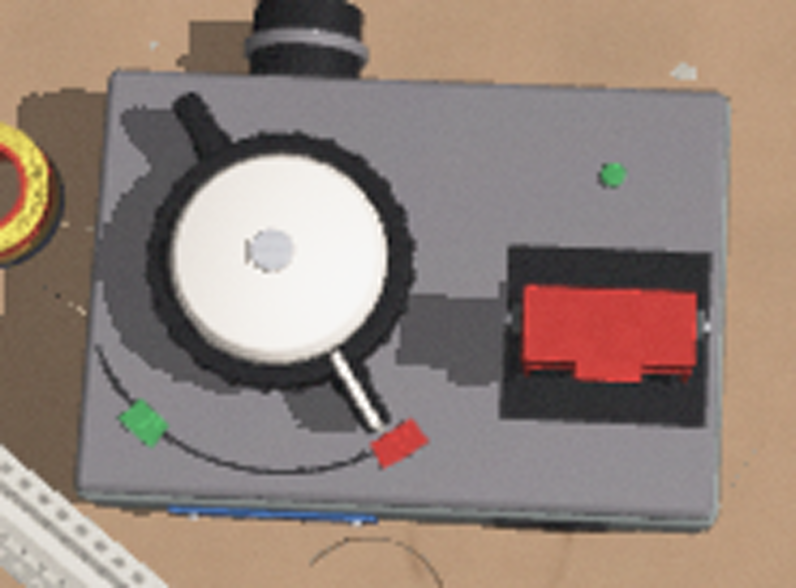

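The crop shows the lug at the red mark (400,443) and the green mark at (143,423). The guard is at (610,330), shut, and the yaw is about −1.8°. I'll cross-check the pose against the marks.

```bash
cat >> h.py <<'E'
C=np.array([.615,.0307]);YAW=np.radians(-1.8)
def E(x,y): return C+np.array([x*np.cos(YAW)-y*np.sin(YAW),x*np.sin(YAW)+y*np.cos(YAW)])/1000
def delta(x,y,z,yawdeg):
    o=robot.get_obs();p=o['tool_pos'];a=o['ee_rot'][2]
    d=np.array([x,y,z])-p;c,s=np.cos(a),np.sin(a)
    print('t',round(o['time'],2),'tool shift mm',np.round(1000*np.array([c*d[0]+s*d[1],s*d[0]-c*d[1],-d[2]]),1),'wz',round(np.degrees(a)-yawdeg,1),'(+-360)',
     'F',np.round(o['wrist_force'],1),'w',round(o['width'],4),'rpy',np.round(np.degrees(o['ee_rot']),1))
E
python3 - <<'E'
from h import *
A=E(5,55);print('axis',A,'guard axis',E(-15,-98))
for n,c in(('red',(400,443)),('green',(143,423))):
    w=onplane('top',205+c[0]/4.3,175+c[1]/4.2,.08)[:2];v=w-A;print(n,w,np.hypot(*v),np.degrees(np.arctan2(v[1],v[0])-YAW)%360)
for c in((378,420),(338,358)):
    w=onplane('top',205+c[0]/4.3,175+c[1]/4.2,.122)[:2];v=w-A;print(w,np.hypot(*v),np.degrees(np.arctan2(v[1],v[0])-YAW)%360)
a=np.radians(215)
t=A+.08*np.array([np.cos(a+YAW),np.sin(a+YAW)]);print(t)
delta(*t,.205,123.2)
E
```

```text
axis [0.62172512 0.08551581] guard axis [ 0.59692915 -0.06678048]
red [0.53788109 0.02940309] 0.10088835220761445 215.59246141631786
green [0.54594556 0.15165206] 0.10058103935740433 140.68732611179482
[0.54449152 0.03620302] 0.09163394722674602 214.3577723748429
[0.57318379 0.05517888] 0.0572415126361571 213.80418692565928
[0.55478398 0.04171075]
t 0.1 tool shift mm [-384.2 -531.2   -0.6] wz -191.6 (+-360) F [-0.2 -0.5  0.3] w 0.0938 rpy [-1.80e+02  1.00e-01 -6.84e+01]
```

```bash
python3 -m jog '[[[0,0,-42],[-95,-130,0],-1],[[0,0,-42],[-95,-130,0],-1],[[0,0,-42],[-95,-130,0],-1],[[0,0,-42],[-95,-130,0],-1],[[0,0,-42],[-95,-130,0],-1]]'; python3 -c "
from h import *
delta(.5548,.0417,.205,123.2)"
```

```text
time: 0.6
tool_pos: [0.2894, -0.3731, 0.2053]
ee_rot: [-3.141, 0.0, -0.451]
wrist_force: [-0.1, -0.2, 0.5]
width: 0.0942
t 0.6 tool shift mm [ 5.79e+01 -4.89e+02  3.00e-01] wz -149.1 (+-360) F [-0.1 -0.2  0.5] w 0.0942 rpy [-180.     0.   -25.9]
```

```bash
python3 -m jog '[[[0,0,-42],[25,-200,0],-1],[[0,0,-42],[25,-200,0],-1],[[0,0,-42],[25,-200,0],-1],[[0,0,-42],[25,-200,0],-1],[[0,0,-42],[25,-200,0],-1]]'; python3 -c "
from h import *
delta(.5548,.0417,.205,123.2)"
```

```text
time: 1.1
tool_pos: [0.4019, -0.2022, 0.2051]
ee_rot: [-3.139, -0.001, 0.286]
wrist_force: [-0.9, -0.7, -0.4]
width: 0.0935
t 1.1 tool shift mm [ 2.156e+02 -1.908e+02  1.000e-01] wz -106.8 (+-360) F [-0.9 -0.7 -0.4] w 0.0935 rpy [-1.799e+02 -1.000e-01  1.640e+01]
```

```bash
python3 -m jog '[[[0,0,-42],[120,-106,0],-1],[[0,0,-42],[120,-106,0],-1],[[0,0,-42],[120,-106,0],-1],[[0,0,-42],[120,-106,0],-1],[[0,0,-42],[120,-106,0],-1]]'; python3 -c "
from h import *
delta(.5548,.0417,.205,123.2)"
```

```text
time: 1.6
tool_pos: [0.4873, -0.0706, 0.2046]
ee_rot: [-3.14, 0.0, 1.015]
wrist_force: [0.8, -1.1, 0.3]
width: 0.0939
t 1.6 tool shift mm [131.   -1.9  -0.4] wz -65.0 (+-360) F [ 0.8 -1.1  0.3] w 0.0939 rpy [-179.9    0.    58.2]
```

```bash
python3 -m jog '[[[0,0,-42],[131,-2,0],-1],[[0,0,-42],[131,-2,0],-1],[[0,0,-42],[131,-2,0],-1],[[0,0,-42],[131,-2,0],-1],[[0,0,-42],[131,-2,0],-1]]';  python3 -c "
from h import *
delta(.5548,.0417,.205,123.2)"
```

```text
time: 2.1
tool_pos: [0.5553, 0.04, 0.2043]
ee_rot: [-3.139, -0.0, 1.746]
wrist_force: [-0.3, -1.2, -0.6]
width: 0.0938
t 2.1 tool shift mm [ 1.8 -0.2 -0.7] wz -23.2 (+-360) F [-0.3 -1.2 -0.6] w 0.0938 rpy [-179.9   -0.   100. ]
```

```bash
python3 -m jog '[[[0,0,-8],[1,0,0],0],[[0,0,-16],[1,0,0],0],[[0,0,-23],[1,0,0],0],[[0,0,-23],[1,0,0],0],[[0,0,-23],[1,0,0],0]]';  python3 -c "
from h import *
delta(.5548,.0417,.092,123.2); snap('scene','s1')"
```

```text
time: 2.6
tool_pos: [0.5549, 0.0397, 0.205]
ee_rot: [-3.141, -0.0, 2.137]
wrist_force: [0.3, -0.1, -0.4]
width: 0.0574
t 2.6 tool shift mm [  1.7   1.  113. ] wz -0.8 (+-360) F [ 0.3 -0.1 -0.4] w 0.0574 rpy [-180.    -0.   122.4]
```

View pics/s1.png

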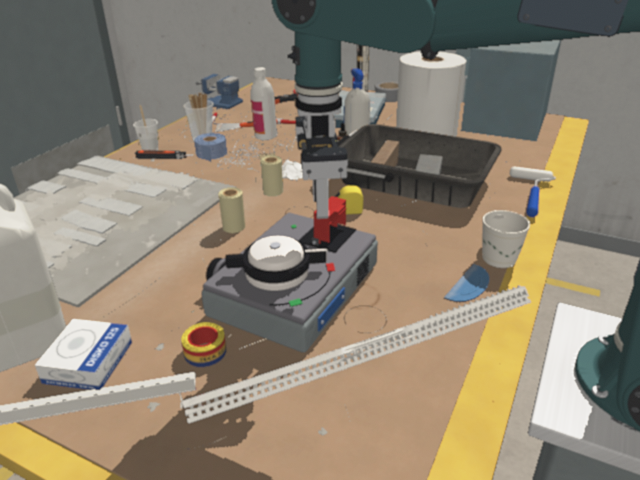

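The gripper hangs over the lug (fingers at (322,210), lug near (320,258)). The jaws are on either side, so I'll lower it.

```bash
python3 -m jog '[[[0,0,-1],[2,1,40],0],[[0,0,-1],[2,1,75],0],[[0,0,-1],[2,1,100],0],[[0,0,-1],[2,1,113],0],[[0,0,-1],[2,1,113],0]]';  python3 -c "
from h import *
delta(.5548,.0417,.092,123.2); snap('scene','s2');p=cv2.imread('pics/s2.png')[180:330,190:390];cv2.imwrite('pics/s2c.png',cv2.resize(p,None,fx=4,fy=4))"
```

```text
time: 3.15
tool_pos: [0.5534, 0.0419, 0.0902]
ee_rot: [-3.138, -0.003, 2.156]
wrist_force: [-0.7, -0.5, -0.6]
width: 0.0472
t 3.15 tool shift mm [-1.   1.  -1.8] wz 0.3 (+-360) F [-0.7 -0.5 -0.6] w 0.0472 rpy [-1.798e+02 -1.000e-01  1.235e+02]
```

View pics/s2c.png

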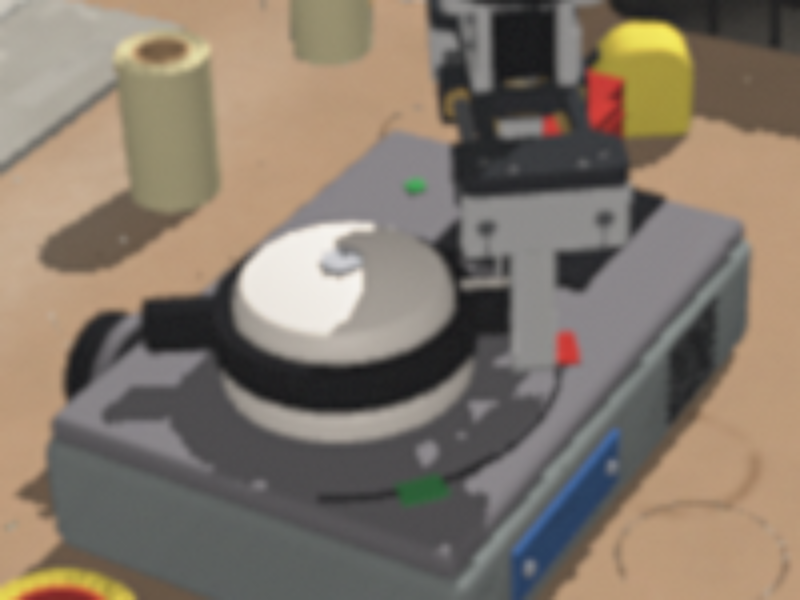

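The near finger (535,300) stands on the left side of the lug, clear of the collar, and the lug is between the jaws. I'll close them.

```bash
python3 -m jog '[[[0,0,0],[0,0,0],1],[[0,0,0],[0,0,0],1],[[0,0,0],[0,0,0],1],[[0,0,0],[0,0,0],1],[[0,0,0],[0,0,0],1]]';  python3 -c "
from h import *
delta(.5548,.0417,.092,123.2)"
```

```text
time: 3.7
tool_pos: [0.5552, 0.042, 0.0932]
ee_rot: [3.141, 0.001, 2.156]
wrist_force: [0.8, -0.7, 1.1]
width: 0.014
t 3.7 tool shift mm [ 0.  -0.5  1.2] wz 0.4 (+-360) F [ 0.8 -0.7  1.1] w 0.014 rpy [179.9   0.  123.6]
```

```bash
python3 -m jog '[[[0,0,8],[11.1,0.8,0],1],[[0,0,16],[22.1,3.1,0],1],[[0,0,24],[32.5,6.9,0],1],[[0,0,32],[42.4,12.2,0],1],[[0,0,40],[51.4,18.7,0],1]]';  python3 -c "
from h import *
a=np.radians(140.5-1.8);t=E(5,55)+.08*np.array([np.cos(a),np.sin(a)])
delta(*t,.092,48.7)"
```

```text
time: 4.2
tool_pos: [0.5434, 0.0947, 0.0932]
ee_rot: [3.138, 0.001, 1.453]
wrist_force: [4.5, -1.8, 0.9]
width: 0.0136
t 4.2 tool shift mm [45.4 12.9  1.2] wz 34.5 (+-360) F [ 4.5 -1.8  0.9] w 0.0136 rpy [1.798e+02 1.000e-01 8.320e+01]
```

```bash
python3 -m jog '[[[0,0,8],[11.1,0.8,0],1],[[0,0,16],[22.1,3.1,0],1],[[0,0,24],[32.5,6.9,0],1],[[0,0,34.5],[45.3,13.6,0],1],[[0,0,34.5],[45.3,13.6,0],1]]';  python3 -c "
from h import *
a=np.radians(140.5-1.8);t=E(5,55)+.08*np.array([np.cos(a),np.sin(a)])
delta(*t,.092,48.7)"
```

```text
time: 4.7
tool_pos: [0.5628, 0.1383, 0.0932]
ee_rot: [3.137, -0.001, 0.854]
wrist_force: [3.5, -1.3, 0.1]
width: 0.0139
t 4.7 tool shift mm [-0.8 -0.9  1.2] wz 0.2 (+-360) F [ 3.5 -1.3  0.1] w 0.0139 rpy [ 1.797e+02 -1.000e-01  4.890e+01]
```

```bash
python3 -m jog '[[[0,0,0],[0,0,0],0.2],[[0,0,0],[0,0,0],0.2],[[0,0,0],[0,0,0],0.2],[[0,0,0],[0,0,0],0.2],[[0,0,0],[0,0,0],0.2]]'; python3 -m jog '[[[0,0,0],[0,0,-40],0.2],[[0,0,0],[0,0,-80],0.2],[[0,0,0],[0,0,-115],0.2],[[0,0,0],[-40,0,-115],0.2],[[0,0,0],[-80,0,-115],0.2]]'; python3 -c "
from h import *
delta(.5,-.0665,.205,90);snap('top','t2');snap('scene','s3')
a=cv2.imread('pics/t2.png')[175:315,205:390];b=cv2.imread('pics/s3.png')[200:350,190:390]
cv2.imwrite('pics/c2.png',np.hstack([cv2.resize(a,(400,300),interpolation=2),cv2.resize(b,(400,300),interpolation=2)]))"
```

```text
time: 5.2
tool_pos: [0.5604, 0.1386, 0.0924]
ee_rot: [-3.141, 0.0, 0.857]
wrist_force: [-0.4, 0.4, 0.4]
width: 0.0375
time: 5.7
tool_pos: [0.5086, 0.078, 0.2092]
ee_rot: [3.139, -0.002, 0.859]
wrist_force: [-0.2, -0.4, 0.1]
width: 0.0378
t 5.7 tool shift mm [-115.    87.9    4.2] wz -40.8 (+-360) F [-0.2 -0.4  0.1] w 0.0378 rpy [ 1.798e+02 -1.000e-01  4.920e+01]
```

View pics/c2.png

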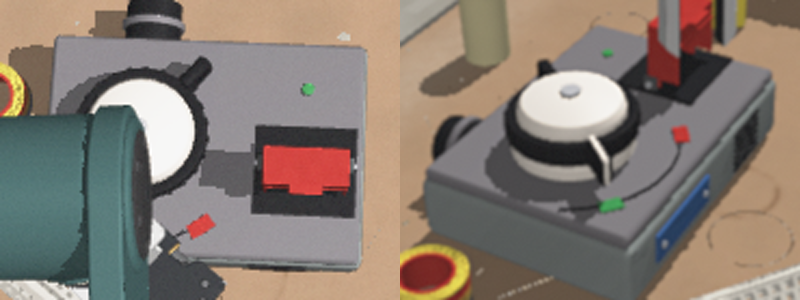

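The pointer line (605,180) in the right half aims at the green mark (612,205), and the guard is shut. I'll measure the angle once the arm is clear. Next I move in front of the guard with the jaws shut.

```bash
python3 -m jog '[[[0,0,-8],[-30,20,4],1],[[0,0,-16],[-60,40,4],1],[[0,0,-24],[-90,60,4],1],[[0,0,-32],[-115,88,4],1],[[0,0,-41],[-115,88,4],1]]'; python3 -c "
from h import *
delta(.515,-.0668,.102,90);snap('top','t3');snap('scene','s4')
a=cv2.imread('pics/t3.png')[175:315,205:390];b=cv2.imread('pics/s4.png')[220:320,210:350]
cv2.imwrite('pics/c3.png',np.hstack([cv2.resize(a,(400,300),interpolation=2),cv2.resize(b,(400,300),interpolation=2)]))"
```

```text
time: 6.3
tool_pos: [0.5, -0.0698, 0.2032]
ee_rot: [3.141, 0.001, 1.566]
wrist_force: [0.2, 0.0, -0.3]
width: 0.002
t 6.3 tool shift mm [  3.1  15.  101.2] wz -0.2 (+-360) F [ 0.2  0.  -0.3] w 0.002 rpy [1.80e+02 1.00e-01 8.98e+01]
```

View pics/c3.png

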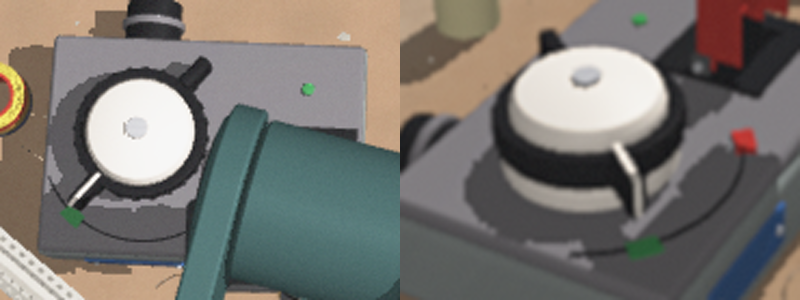

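The left half shows the white line from (101,174) to (71,204), ending on the green mark (72,215). I'll work out its angle and then lower the tool.

```bash
python3 -c "
from h import *
A=E(5,55)
for c in((71,204),(101,174)):
    v=onplane('top',205+c[0]*185/400,175+c[1]*140/300,.122)[:2]-A;a=np.degrees(np.arctan2(v[1],v[0])-YAW)%360;print(np.hypot(*v),a,np.radians(215-a))
v=onplane('top',205+205*185/400,175+66*140/300,.122)[:2]-A;a=np.degrees(np.arctan2(v[1],v[0])-YAW)%360+180;print(a,np.radians(215-a))
"
python3 -m jog '[[[0,0,0],[3,15,40],1],[[0,0,0],[3,15,75],1],[[0,0,0],[3,15,95],1],[[0,0,0],[3,15,101],1],[[0,0,0],[3,15,101],1]]'; python3 -c "
from h import *
delta(.597,-.0668,.102,90)"
```

```text
0.09077316735155434 141.5221191379343 1.2824309484311758
0.05263205157027026 143.53595232465514 1.2472829287369676
497.5920234951873 -4.932161249864192
time: 6.9
tool_pos: [0.5141, -0.0626, 0.1017]
ee_rot: [-3.14, -0.001, 1.565]
wrist_force: [-0.7, 0.4, 0.2]
width: 0.0007
t 6.9 tool shift mm [-3.7 82.9 -0.3] wz -0.3 (+-360) F [-0.7  0.4  0.2] w 0.0007 rpy [-179.9   -0.    89.7]
```

The collar reads about 1.25–1.35, averaging near 1.30, so it is on the mark. Now the push stroke.

```bash
python3 -m jog '[[[0,0,0],[-2,15,0],1],[[0,0,0],[-3,30,0],1],[[0,0,0],[-3,42,0],1],[[0,0,0],[-3,54,0],1],[[0,0,0],[-3,62,0],1]]'; python3 -c "
from h import *
delta(.597,-.0668,.102,90);snap('scene','s5')
cv2.imwrite('pics/c4.png',cv2.resize(cv2.imread('pics/s5.png')[170:290,240:400],(800,600),interpolation=2))"
```

```text
time: 7.4
tool_pos: [0.5772, -0.0668, 0.1034]
ee_rot: [3.141, 0.0, 1.565]
wrist_force: [-4.1, 0.0, 2.7]
width: 0.0004
t 7.4 tool shift mm [ 0.1 19.8  1.4] wz -0.3 (+-360) F [-4.1  0.   2.7] w 0.0004 rpy [180.    0.   89.7]
```

View pics/c4.png

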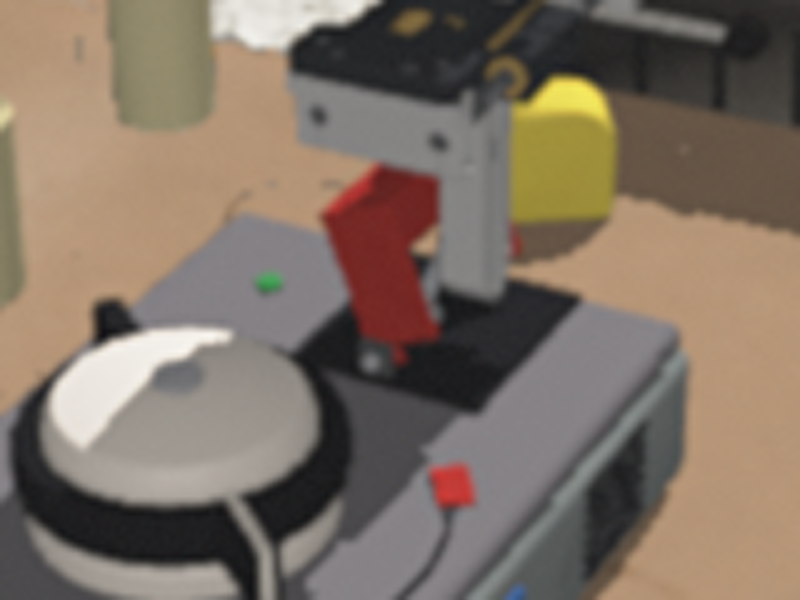

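The guard (380,260) is tilted well back on the fingers (475,200), and the toggle is just ahead of the tips (430,290). I'll continue the stroke.

```bash
python3 -m jog '[[[0,0,0],[0,8,0],1],[[0,0,0],[0,14,0],1],[[0,0,0],[0,18,0],1],[[0,0,0],[0,20,0],1],[[0,0,0],[0,20,0],1]]'; python3 -c "
from h import *
delta(.597,-.0668,.102,90)
snap('scene','s6')
cv2.imwrite('pics/c5.png',cv2.resize(cv2.imread('pics/s6.png')[170:290,240:400],(800,600),interpolation=2))"
```

```text
time: 7.95
tool_pos: [0.5964, -0.0672, 0.1023]
ee_rot: [-3.141, 0.0, 1.565]
wrist_force: [-3.3, -0.9, 1.9]
width: 0.0
t 7.95 tool shift mm [0.4 0.6 0.3] wz -0.3 (+-360) F [-3.3 -0.9  1.9] w 0.0 rpy [-180.     0.    89.7]
```

View pics/c5.png

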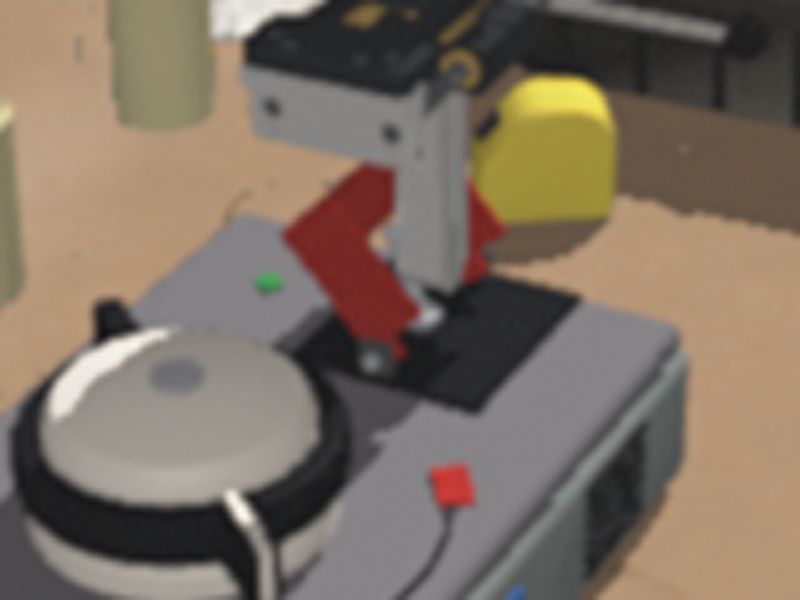

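The guard is far back and the toggle base (430,315) is being pushed. I'll creep a little further to make sure, watching the force.

```bash
python3 -m jog '[[[0,0,0],[0,1.5,0],1],[[0,0,0],[0,1.5,0],1]]'; python3 -m jog '[[[0,0,0],[0,1.5,0],1],[[0,0,0],[0,1.5,0],1]]'
```

```text
time: 8.2
tool_pos: [0.5975, -0.0671, 0.1022]
ee_rot: [-3.141, 0.0, 1.565]
wrist_force: [-3.5, -1.0, 1.3]
width: 0.0003
time: 8.4
tool_pos: [0.599, -0.067, 0.102]
ee_rot: [-3.14, 0.0, 1.565]
wrist_force: [-3.7, -1.8, -0.7]
width: 0.0004
```

```bash
python3 -m jog '[[[0,0,0],[0,1.5,0],1],[[0,0,0],[0,1.5,0],1]]'; python3 -m jog '[[[0,0,0],[0,-20,0],1],[[0,0,0],[0,-40,0],1],[[0,0,0],[0,-60,0],1],[[0,0,0],[0,-90,0],1],[[0,0,0],[0,-110,0],1]]';python3 -m jog '[[[0,0,0],[0,-30,-40],1],[[0,0,0],[0,-60,-80],1],[[0,0,0],[0,-100,-100],1],[[0,0,0],[0,-145,-100],1],[[0,0,0],[0,-145,-100],1]]'; python3 -c "
from h import *
snap('scene','s7');snap('top','t7')
a=cv2.imread('pics/t7.png')[185:305,215:385];b=cv2.imread('pics/s7.png')[185:335,200:390]
cv2.imwrite('pics/c6.png',np.hstack([cv2.resize(a,(400,300),interpolation=2),cv2.resize(b,(400,300),interpolation=2)]))"
```

```text
time: 8.6
tool_pos: [0.6005, -0.067, 0.1019]
ee_rot: [-3.14, -0.0, 1.565]
wrist_force: [-4.2, -1.5, -1.4]
width: 0.0003
time: 9.1
tool_pos: [0.4915, -0.0657, 0.1034]
ee_rot: [3.137, -0.001, 1.566]
wrist_force: [-1.0, 0.5, 0.9]
width: 0.0004
time: 9.6
tool_pos: [0.3447, -0.065, 0.2048]
ee_rot: [3.133, 0.002, 1.565]
wrist_force: [0.3, -0.4, 0.0]
width: 0.0006
```

View pics/c6.png

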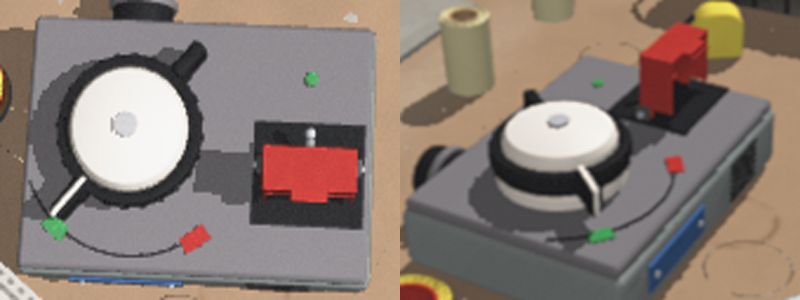

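The left half shows the guard shut at (310,170), with the toggle tip now showing behind it at (311,134). The pointer (58,212) is at the green mark (54,229). I'll put numbers on all three.

```bash
python3 -c "
from h import *
u,v=215+311*170/400,185+134*120/300
for a in(.75,.9,1.05):
    x,z=-11+34*np.sin(a-.45),.088+.034*np.cos(a-.45);print(a,pix('top',np.r_[E(x,-98),z]))
print('tip px',u,v)
d0,d7=np.load('pics/top0.npy'),np.load('pics/top7.npy') if 0 else np.load('pics/t7.npy')
print('guard depth change mm',1000*np.median(d7[245:260,330:364]-d0[245:260,330:364]))
i0,i7=[cv2.inRange(cv2.cvtColor(cv2.imread(f'pics/{n}.png'),cv2.COLOR_BGR2HSV)[225:275,315:380],(0,130,60),(8,255,255))>0 for n in('top0','t7')];print('red px',i0.sum(),i7.sum(),(i0^i7).sum())
for c in((54,213),(83,180)):
    q=onplane('top',215+c[0]*170/400,185+c[1]*120/300,.122)[:2]-E(5,55);print('collar',215-np.degrees(np.arctan2(q[1],q[0])-YAW)%360,np.radians(215-np.degrees(np.arctan2(q[1],q[0])-YAW)%360))
for n,r in(('tapes',(190,235,175,218)),('measure',(205,255,440,485))):
    a,b,c,e=r;print(n,cv2.absdiff(cv2.imread('pics/top0.png')[a:b,c:e],cv2.imread('pics/t7.png')[a:b,c:e]).mean())
"
```

```text
0.75 (np.float64(346.46719260436345), np.float64(242.00488915516294))
0.9 (np.float64(346.54093860876736), np.float64(239.79784491106))
1.05 (np.float64(346.6000923265453), np.float64(237.83214811984737))
tip px 347.175 238.6
guard depth change mm 0.012993813
red px 845 837 12
collar 73.3724980159281 1.2805916707909522
collar 72.6696955125858 1.2683254531163706
tapes 5.150732127476314
measure 4.613333333333333
```

```bash
python3 -c "
from bench import close_job
print(close_job())"
```

```text
the job is handed in; nothing more can be done
None
```

The dust extractor is set as asked and the job is handed in; the interface gave no verdict. I pinched the pointer lug and turned the collar clockwise onto the green mark. Then I pushed the guard back and flipped the toggle in one stroke with the closed gripper, backed off so the guard dropped, and moved clear. The clock was at about 9.7 s of the 51 s allowed.

Last checks, from the final pictures:

| Item | Reading | Needed |
|---|---|---|
| Collar | about 1.27–1.28 rad | 1.18 to 1.42 |
| Toggle | about 1.0 rad, tip visible behind the guard | over 0.75 |
| Guard | shut, depth and outline match the start | under 0.08 |

- **Collar readings:** an earlier picture gave 1.25 to 1.35 rad, depending on whether I used the pointer line or the opposite lug. All of these lie inside the allowed band.
- **Bystanders:** the arm came near neither the tape roll nor the tape measure, and both look to be where they started. I only compared image patches, which differed by about 5 grey levels. I put that down to shading and did not measure their positions.
- **Forces:** the highest reading I saw was about 5 N at the wrist, and the robot was touching nothing at the end.

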